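# Set the butter spreader and serve a bread roll with tongs

### The job

Finish the guest's place: lay the butter spreader flat on the grey mat in the free strip beside the plate, level with the plate's middle, parallel to the fork opposite and with its handle at the same end as the fork's, and let go. Then take the tongs, close them on the small round roll on the bread board and hold it lifted over the middle of the plate, at least 12 cm above the counter; finish while still holding it so. Touch the roll with the tongs only and leave the other things in place.

Things in the scene. Friction and masses are not known exactly. Their poses are not given: they have to be found in the camera images.
- mat: grey rectangular place mat fixed on the counter, 210 (its x) x 270 (its y) x 4 mm thick; origin at the centre of its underside, z up, axes as the mat's sides. A white side plate 140 mm across and 16 mm high is fixed in its middle, a steel fork at its +y side
- fork_middle (a point): on the mat's top, under the middle of the fixed fork: mat frame x = 0, y = +103 mm. The fork is 170 mm long along the mat's x, 24 mm wide, 5 mm high; tines towards mat +x, handle towards mat -x
- strip_middle (a point): on the mat's top (4 mm above the counter), the middle of the free strip for the spreader: mat frame x = 0, y = -103 mm. The strip runs along the mat's x between the plate's edge (y = -70 mm) and the mat's edge (y = -135 mm); the spreader's x axis must point along mat +x
- plate_middle (a point): point on the mat's top under the middle of the plate, 4 mm above the counter
- spreader: loose butter spreader 170 mm long, 50 g, lying flat on the bare counter. Origin midway along its length at the underside; x runs from the handle to the blade, z up. Wooden handle from x = -85 to 0 mm, 15 mm wide, 11 mm high; thin flat steel blade from 0 to +85 mm, 18 mm wide and 3 mm thick. It balances at about x = -20 mm; grip the handle at about x = -25 mm
- spreader_tip (a point): the end of the spreader's blade, 85 mm ahead of its origin
- tongs: loose spring-open steel serving tongs, 215 mm long, about 85 g, lying flat on the bare counter, the two arms side by side, closing horizontally. Origin on the midline at the underside, at the place to grip; x points to the tips, z up. The back bow is at x = -92 to -68 mm (hinges at x = -75, y = +-21 mm). The arms are upright flat blades 22 mm high, 4 mm thick, with flat wooden grips about the origin
- tongs_grip (a point): the place to grip the tongs: on the midline 16 mm above the origin. Pinch the two arms together across the tongs' y here: the flat wooden grips (z = 0 to 32 mm, 64 mm long, 6 mm thick) are 64 mm wide over their outer faces at rest, spreading forwards (60 at x = -20, 69 at x = +20 mm), and about 48 mm wide and parallel when closed on the round roll. Squeezed to about 57 mm the tongs can be carried while still wide open
- tongs_tips (a point): point fixed in the tongs' midline 105 mm ahead of the origin, 13 mm above the underside: midway between the two shallow V-shaped cups (36 mm long, 22 mm high) at the arms' ends; the roll's middle should be here when they close. At rest the gap between the cups' inner edges is about 70 mm, with the grip squeezed to 57 mm about 53 mm
- tongs_arm_left (a joint): closing angle of the left arm (the right one is geared to it and moves alike): 0 open at rest, about 0.11 rad when closed on the round roll, 0.2 at most. A spring opens the arms: each finger must push at the grip with about 3.3 N to start closing them and 10.7 N to reach the roll, more to press on it
- board: fixed light wooden bread board, 130 (its x) x 170 (its y) x 14 mm thick, origin at the centre of its underside; the two rolls stand on it side by side, about 90 mm apart, either way round
- roll: the small round brown bread roll, 40 mm across and 36 mm high, domed, about 35 g; origin at the centre of its underside, 14 mm above the counter at the start
- roll_center (a point): the round roll's middle, 16 mm above its underside, at its widest part
- long_roll: bystander: oblong bread roll 68 x 34 mm, 31 mm high, long side along the board's x; origin at the centre of its underside
- tumbler: bystander: drinking glass, 64 mm across, 90 mm high, loose; origin under its centre
- jam_jar: bystander: jam jar, 54 mm across, 75 mm high, loose; origin under its centre
- popcorn_tub: bystander: paper tub of popcorn, 96 mm across at the top, 125 mm high, loose; origin under its centre
- remote: bystander: black remote control, 150 x 42 x 18 mm, loose; origin under its centre
- shaker: bystander: salt shaker, 40 mm across, 85 mm high, loose; origin under its centre
Not all that is in view belongs to the job. There is more than one size of the spreader; the one meant has the size given above.

How it is judged:
By the outcome, as a careful person would: the job done as asked, in the order asked, and still so for the second after the job is handed in, while the arm keeps its last pose, push and grip.
It also fails if it takes over 54 s, if anything falls off the work surface, if the arm or the gripper's body presses on something with over 40 N, if the wrist force passes 120 N, or if a joint passes its speed limit or range.

### The arm

A 6-joint arm with a two-finger parallel gripper is mounted at the origin on the work surface. World frame = base frame: x ahead of the robot, y to its left, z up, the work surface at z = 0. Lengths are in m, angles in rad, forces in N, time in s.
With the tool pointing down it reaches from about 0.3 to 0.85 m from the base axis. Payload 4.2 kg.
Tool frame: the origin (TCP) lies where the fingers leave the gripper's body, on its centre line; the fingertips stand 78 mm ahead of it and the grasp point (between the pads) lies 60 mm ahead of it; z points along the fingers, y is the line along which they close (so a half turn about z gives the same grasp; the last joint's range is limited). The gripper opens to 91 mm and grips with 3 to 60 N. Pads are 32 mm wide; open, the fingers measure 118 mm over their backs; the gripper's body (76 mm by 178 mm) begins 60 mm behind the grasp point.
Start: joints at [-1.236, 0.32, 1.565, -0, 1.257, -0.02], TCP at [0.2, -0.539, 0.292] pointing down, gripper open.
Joint ranges: [-3.11, 3.11], [-0.84, 2.01], [0.21, 2.61], [-1.34, 4.49], [0.05, 2.63], [-2.56, 2.56]. Speed limits (rad/s): [2.57, 2.57, 3.14, 3.14, 3.14, 3.14].

### API

Orientations are given as a unit quaternion [x, y, z, w].
In Python, from bench import status, imaging, hand_in gives the robot as it stands.
- The arm moves only by the tool jog_arm, never from a script. Its argument "plan" is text: rows parted by semicolons, each of 5 numbers parted by spaces: the shift along the tool's x, y, z in cm, then the turn about the tool's z in degrees, then the gripper's target within -1 to 1 (fully open at 1, half-way at 0, shut at -1). In form: tx ty tz yaw jaw; .... A call has 1 to 20 rows; each row is the pose to reach, as a shift and turn from the pose commanded when the call began, along the tool's axes at that moment; what a row does not reach only later rows make up. A row lasts 1/10 s, in which the tool goes at most 50 mm and 8.59 degrees, less where a joint would pass 70% of its speed; a pose out of reach is approached as far as the arm can. A call with a gripper value outside its range is refused whole. The fingers move at their own pace and stop on an object; "newtons" is the grip in N (left out, the last holds). Time passes only in rows, so rows that repeat a pose let the fingers close. It gives the time, the measured TCP pose, the force, the opening and the grip force at its end, in the units of the state.
- status.get_state(): the state, without advancing time (a new reading comes with each control period).
- imaging.read_camera(name): name is "scene" or "top" or "wrist"; returns a dict with "image" (400x640x3 uint8, red, green, blue), "depth" (400x640 float32, m along the optical axis (not along the pixel's ray), 0 where there is no reading), "mtx" (3x3 intrinsics, pixels), "eye" and "attitude" of the camera in the world. Camera axes: x right, y up, looking along -z (the intrinsics and any distortion apply to the point x, -y, -z); pixel columns grow to the right and rows downward; lengths in m; the calibration is good to about 2 mm. A picture is of the moment at which its call begins.
- hand_in(): hands the job in; it is judged then, once.
The state is a dict: "time": time; "qpos": joint angles; "qd": joint speeds; "effort": joint torques, N m; "tool_pos": TCP position; "orientation": TCP orientation; "ft_force": force on the tool from outside, world axes, zero at the start; "ft_torque": the same for the moment, N m; "gripper_width": finger opening in m; "gripper_force": force on a finger pad.
Only numpy, scipy, OpenCV 4.12 (cv2) and the standard library are available. Lean on these libraries where they do the work, as an engineer would, in place of code of your own. Each camera call takes 0.05 s, during which the arm holds its last target. There are 200 camera calls.

## Working session

There is one attempt and no reset: what is moved stays moved. The work goes in short steps, Python scripts to look and compute and a tool call to move; the robot and the scene stay as the last step left them, time stands still between calls to the robot, and variables do not carry over. Pictures are saved under pics/ and viewed, at most 10 in all, crops included, and the job is handed in when it is done.

Besides the shell and the picture viewer there is one more tool, called as a command line: name --argument value ..., lists and objects as JSON in quotes. jog_arm: Moves the arm, as the interface text tells. Its arguments: {"type":"object","properties":{"plan":{"type":"string"},"newtons":{"type":"number"}},"required":["plan"]}

```bash
mkdir -p pics; cat > h.py <<'E'
import numpy as np,cv2
from bench import status,imaging
from scipy.spatial.transform import Rotation as R
def Rm(a):
    a=np.array(a,float)
    return a if a.shape==(3,3) else R.from_quat(a).as_matrix()
def cam(n):
    c=imaging.read_camera(n); c['R']=Rm(c['attitude']); c['eye']=np.array(c['eye']); c['mtx']=np.array(c['mtx']); np.savez('last_%s.npz'%n,**{k:c[k] for k in('image','depth','mtx','eye','R')}); return c
def load(n): return dict(np.load('last_%s.npz'%n))
def ray(c,uv,z):
    uv=np.atleast_2d(uv).astype(float);m=c['mtx']
    d=np.c_[(uv[:,0]-m[0,2])/m[0,0],-(uv[:,1]-m[1,2])/m[1,1],-np.ones(len(uv))]@c['R'].T
    return c['eye']+d*((z-c['eye'][2])/d[:,2])[:,None]
def proj(c,p):
    q=(np.atleast_2d(p)-c['eye'])@c['R'];m=c['mtx']
    return np.c_[m[0,0]*q[:,0]/-q[:,2]+m[0,2],m[1,1]*-q[:,1]/-q[:,2]+m[1,2]]
def save(c,f,crop=None,s=1):
    im=c['image'][...,::-1]
    if crop: im=im[crop[1]:crop[3],crop[0]:crop[2]]
    cv2.imwrite('pics/'+f,cv2.resize(im,None,fx=s,fy=s,interpolation=cv2.INTER_CUBIC))
E
python3 - <<'E'
from h import *
for n in('top','scene'):
    c=cam(n);save(c,n+'0.png');print(n,c.keys(),c['eye'],c['attitude'],c['mtx'])
print(status.get_state())
E
```

```text
top dict_keys(['image', 'depth', 'mtx', 'eye', 'attitude', 'R']) [0.3501286  0.03803073 1.07662344] [ 0.05206887 -0.05380221 -0.69718524  0.71297048] [[393.02122961   0.         327.00259545]
 [  0.         393.02122961 201.8557986 ]
 [  0.           0.           1.        ]]
scene dict_keys(['image', 'depth', 'mtx', 'eye', 'attitude', 'R']) [ 0.8187237  -0.44971426  0.92476072] [0.2895341  0.08533154 0.27151988 0.91387389] [[379.22712054   0.         323.63271392]
 [  0.         379.22712054 198.44268156]
 [  0.           0.           1.        ]]
{'time': 0.1, 'qpos': array([-1.23602401e+00,  3.20230341e-01,  1.56553912e+00, -1.98466547e-05,
        1.25742894e+00, -2.00148517e-02]), 'qd': array([ 0.001855  , -0.00049295, -0.00260759,  0.00206423, -0.00041125,
        0.00073995]), 'effort': array([ 1.22750691e-03, -4.13329411e+01, -2.32509720e+01,  7.29036774e-02,
        4.21847985e-02, -5.41333395e-05]), 'tool_pos': array([ 0.19962956, -0.53888231,  0.29150986]), 'orientation': array([ 9.84306117e-01,  1.76467625e-01, -1.35155289e-04, -7.91472340e-04]), 'ft_force': array([-0.07841209,  0.88382367,  0.15399469]), 'ft_torque': array([-0.01555192, -0.0514956 ,  0.00491677]), 'gripper_force': 0.0, 'gripper_width': 0.09138994570932713}
```

View pics/top0.png

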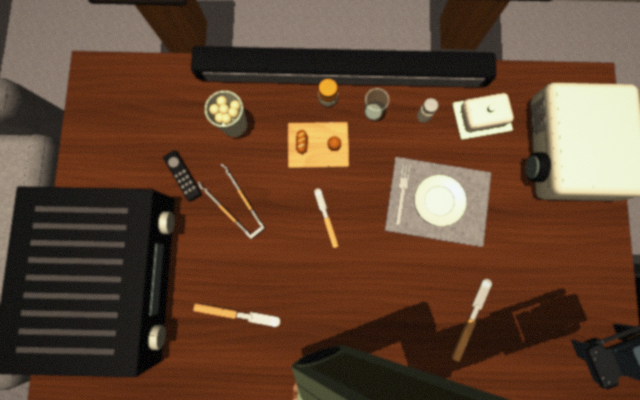

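View pics/scene0.png

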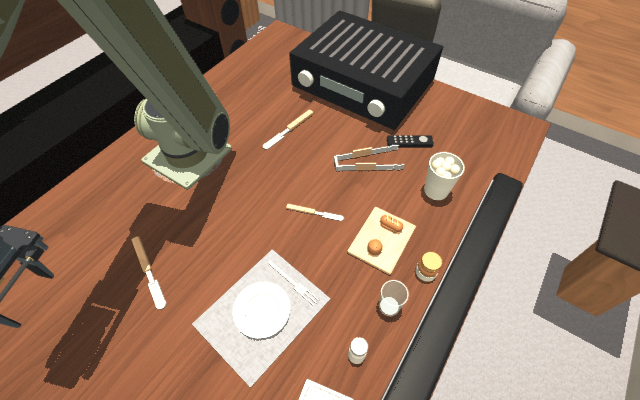

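The top view shows three spreaders at about (326,218), (236,316) and (473,320). The tongs are near (232,203) with the bow at (256,233), the round roll is at (334,143), and the plate is at (440,200) with the fork at (402,195), tines up. Next I'll measure these.

```bash
cat > m.py <<'E'
from h import *
c=load('top')
im=c['image'];hsv=cv2.cvtColor(im,cv2.COLOR_RGB2HSV)
# rough end pixels of the spreaders (handle end, blade end)
for n,a,b in(('A',(336,246),(318,189)),('B',(194,309),(280,322)),('C',(457,359),(489,281))):
    P=ray(c,[a,b],0.004);print(n,P.round(3).tolist(),np.linalg.norm(P[1]-P[0]).round(3))
# mat corners: rough
g=((hsv[...,1]<70)&(hsv[...,2]>60)).astype(np.uint8);g[:, :375]=0;g[:150]=0;g[255:]=0;g[:,500:]=0
k=cv2.morphologyEx(g,cv2.MORPH_CLOSE,np.ones((7,7)))
cs=max(cv2.findContours(k,0,2)[0],key=cv2.contourArea)
hull=cv2.convexHull(cs).reshape(-1,2)
W=ray(c,hull,0.004)[:,:2].astype(np.float32)
r=cv2.minAreaRect(W);print('mat',r)
def blob(m,z,n):
    q=max(cv2.findContours(m.astype(np.uint8),0,2)[0],key=cv2.contourArea)
    (u,v),rad=cv2.minEnclosingCircle(q);print(n,u,v,rad,ray(c,[(u,v)],z)[0].round(4))
m=(hsv[...,0]<14)&(hsv[...,1]>140)&(hsv[...,2]>80);m[:, :323]=0;m[:,345:]=0;m[:130]=0;m[:,:]&=(np.arange(400)<156)[:,None]
blob(m,.03,'roll')
m=(hsv[...,1]<50)&(hsv[...,2]>150);m[:,:412]=0;m[:,475:]=0;m[:168]=0;m[232:]=0
blob(m,.018,'plate')
print(ray(c,[(202,185),(224,166),(249,236),(263,227),(256,233)],.02).round(4).tolist())
E
python3 m.py; python3 -c "
from h import *
c=load('top')
a=c['image'][155:375,180:500];b=c['image'][155:250,190:350]
cv2.imwrite('pics/crop1.png',cv2.resize(a[...,::-1],None,fx=2.5,fy=2.5,interpolation=2))"
```

```text
A [[0.392, 0.01, 0.004], [0.548, 0.063, 0.004]] 0.165
B [[0.217, 0.383, 0.004], [0.189, 0.154, 0.004]] 0.231
C [[0.106, -0.311, 0.004], [0.307, -0.402, 0.004]] 0.221
mat ((0.522807776927948, -0.26990947127342224), (0.2676033675670624, 0.2081446349620819), 81.78638458251953)
roll 333.9606628417969 143.3539276123047 6.156569004058838 [0.6716 0.0216 0.03  ]
plate 441.1664123535156 198.96994018554688 41.86275863647461 [ 0.525  -0.2743  0.018 ]
[[0.5485, 0.3798, 0.02], [0.6031, 0.323, 0.02], [0.4124, 0.2443, 0.02], [0.4374, 0.2079, 0.02], [0.4208, 0.2259, 0.02]]
```

View pics/crop1.png

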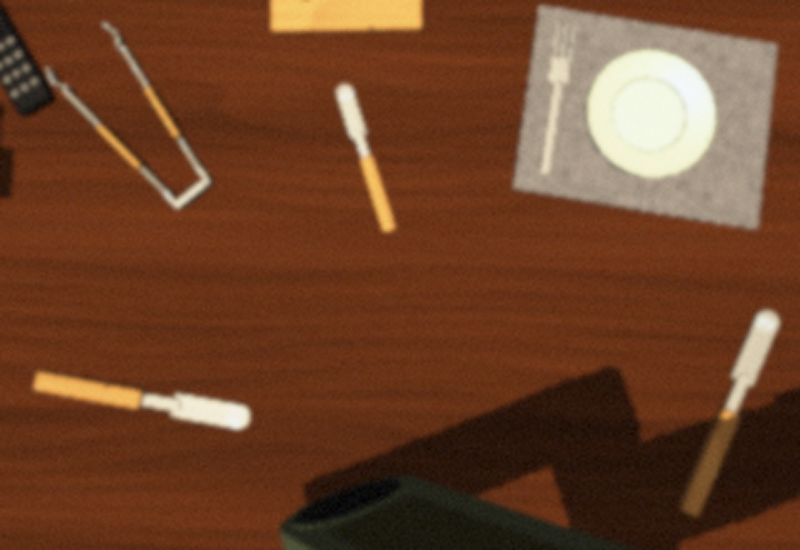

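The spreaders are A (326,218) at about 165 mm, B (236,316) at about 230 mm and C (473,320) at about 220 mm. Only A fits 170 mm, and the crop confirms it as a small spreader with a wooden handle at the lower end. I'll go above its handle.

jog_arm --plan "2 -2 0 0 1; 5 -5 0 0 1; 8 -8.5 0 0 1; 11.5 -12 0 0 1; 15 -15.5 0 0 1; 18.5 -19 0 0 1; 22 -23 0 0 1; 25 -26.5 0 0 1; 28.5 -30 0 0 1; 32 -33.5 0 0 1; 35 -37 -1 1 1; 38 -40 -2 1 1; 40.5 -42.5 -3 1.9 1; 42 -44 -4 1.9 1; 42.7 -44.7 -4 1.9 1; 42.7 -44.7 -4 1.9 1; 42.7 -44.7 -4 1.9 1; 42.7 -44.7 -4 1.9 1"

```text
time: 1.9
tool_pos: [0.4442, 0.0273, 0.3316]
orientation: [0.987, 0.159, -0.001, 0.0]
ft_force: [-0.3, -0.2, -0.0]
gripper_width: 0.0914
gripper_force: 0.0
```

```bash
python3 - <<'E'
from h import *
s=status.get_state();print(s['time'],s['tool_pos'],R.from_quat(s['orientation']).as_matrix()[:,0])
c=cam('wrist');save(c,'w1.png');print(c['eye'],c['R'])
E
```

```text
1.9 [0.44418475 0.02731312 0.33163993] [ 0.94916076  0.31478775 -0.00158945]
[0.5096609  0.0493137  0.42257504] [[ 3.14393497e-01  9.18799014e-01  2.38673630e-01]
 [-9.49292694e-01  3.04382314e-01  7.87069769e-02]
 [-3.32138857e-04 -2.51316095e-01  9.67905011e-01]]
```

View pics/w1.png

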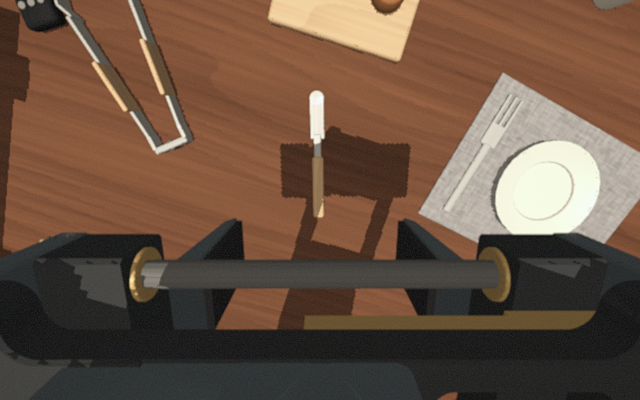

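The wrist view shows spreader A from its tip (317,92) to its handle end (319,216), and the mat with the fork (448,208)-(515,97). The tongs' bow is at (157,153)-(190,138).

```bash
python3 - <<'E'
from h import *
c=load('wrist')
P=ray(c,[(317,91)],.003);Q=ray(c,[(319.5,216)],.006)
W=ray(c,[(318,158)],.006);print('tip',P,'end',Q,'mid',(P+Q)/2,W,'len',np.linalg.norm((P-Q)[0,:2]),'yaw',np.degrees(np.arctan2((P-Q)[0,1],(P-Q)[0,0])))
F=ray(c,[(448,208),(515,97)],.008);d=F[1]-F[0];print('fork',F,F.mean(0),np.degrees(np.arctan2(d[1],d[0])),np.linalg.norm(d))
print('plate',ray(c,[(547,190)],.018),'matcorners',ray(c,[(504,74),(420,213)],.004))
print('bow',ray(c,[(157,153),(190,138)],.022),'grips',ray(c,[(111,86),(155,67)],.032))
E
```

```text
tip [[0.54843064 0.06586673 0.003     ]] end [[0.38962245 0.00986995 0.006     ]] mid [[0.46902654 0.03786834 0.0045    ]] [[0.46707425 0.03765949 0.006     ]] len 0.16839145202400535 yaw 19.422974270986064
fork [[ 0.45833056 -0.158157    0.008     ]
 [ 0.62117286 -0.17855245  0.008     ]] [ 0.53975171 -0.16835473  0.008     ] -7.138928885197278 0.16411456737665772
plate [[ 0.52488834 -0.26993056  0.018     ]] matcorners [[ 0.64283004 -0.15442726  0.004     ]
 [ 0.43846522 -0.12525256  0.004     ]]
bow [[0.40899    0.23898268 0.022     ]
 [0.44126005 0.20228617 0.022     ]] grips [[0.47324088 0.30172351 0.032     ]
 [0.51086159 0.25539755 0.032     ]]
```

jog_arm --plan "0 -0.1 2 0 1; 0.1 -0.2 5 -0.6 1; 0.1 -0.2 9 -0.6 1; 0.1 -0.2 13 -0.6 0.6; 0.1 -0.2 17 -0.6 0.2; 0.1 -0.2 20 -0.6 0; 0.1 -0.2 22 -0.6 0; 0.1 -0.2 23.5 -0.6 0; 0.1 -0.2 24.3 -0.6 0; 0.1 -0.2 24.8 -0.6 0; 0.1 -0.2 24.9 -0.6 0; 0.1 -0.2 24.9 -0.6 -0.5; 0.1 -0.2 24.9 -0.6 -1; 0.1 -0.2 24.9 -0.6 -1; 0.1 -0.2 24.9 -0.6 -1; 0.1 -0.2 24.9 -0.6 -1; 0.1 -0.2 24.9 -0.6 -1; 0.1 -0.2 24.9 -0.6 -1" --newtons 15

```text
time: 3.75
tool_pos: [0.4454, 0.0305, 0.0835]
orientation: [0.986, 0.165, 0.0, 0.0]
ft_force: [-0.6, 0.3, 5.3]
gripper_width: 0.015
gripper_force: 15.0
```

jog_arm --plan "0 0 -1 0 -1; 0 0 -3 0 -1; 0 0 -6 0 -1; -0.3 1 -9 0 -1; -0.7 3 -11 2 -1; -1.4 6 -12 5 -1; -2.2 9.5 -12 8 -1; -3.2 13.5 -12 12 -1; -4.2 17.5 -12 16 -1; -5.2 21.5 -12 20 -1; -6.1 25.5 -12 24 -1; -7 29.5 -12 26 -1; -7.9 33 -12 27 -1; -8.5 36 -12 27 -1; -9 38 -12 27 -1; -9.3 39 -12 27 -1; -9.3 39 -12 27 -1; -9.3 39 -12 27 -1; -9.3 39 -12 27 -1; -9.3 39 -12 27 -1"

```text
time: 5.75
tool_pos: [0.4845, -0.3674, 0.2035]
orientation: [0.998, -0.069, -0.0, -0.0]
ft_force: [0.1, -1.0, -1.0]
gripper_width: 0.015
gripper_force: 15.0
```

```bash
python3 - <<'E'
from h import *
s=status.get_state();print(s['time'],s['tool_pos'],R.from_quat(s['orientation']).as_matrix()[:,0],s['ft_force'])
c=cam('wrist');save(c,'w2.png');print(c['eye'])
E
```

```text
5.75 [ 0.48446825 -0.36742939  0.20348693] [ 9.90493255e-01 -1.37561252e-01 -1.20133111e-04] [ 0.12199106 -0.96457752 -1.04117313]
[ 0.55269737 -0.37717668  0.29451347]
```

View pics/w2.png

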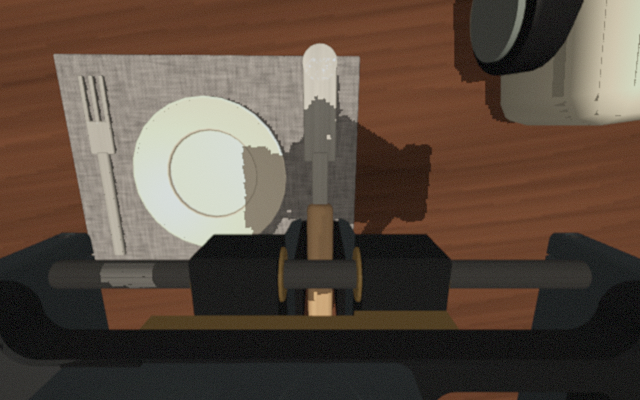

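Spreader's tip is at (320,45), the mat's far corners at (55,55) and (359,57), and the plate spans 134 to 286 across.

```bash
python3 - <<'E'
from h import *
c=load('wrist')
C=ray(c,[(55,55),(359,57),(352,220)],.004)[:,:2];d=C[0]-C[1];yaw=np.degrees(np.arctan2(d[1],d[0]))-90
print(C,np.linalg.norm(d),yaw)
for y in(-8,yaw):
    r=np.radians(y);M=np.array([[np.cos(r),-np.sin(r)],[np.sin(r),np.cos(r)]])
    m=C[:2].mean(0)-M@[.105,0];print('centre',m,'strip',m+M@[0,-.103],'tcp',m+M@[-.025,-.103])
p=ray(c,[(134,170),(286,170)],.018);print('plate mid along row',p.mean(0),p)
print('tip',ray(c,[(320,45)],.123),'hand',ray(c,[(320,207)],.126))
F=ray(c,[(118,254),(92,76)],.008);d=F[1]-F[0];print('fork',F.mean(0),np.degrees(np.arctan2(d[1],d[0])))
E
```

```text
[[ 0.64320092 -0.15615103]
 [ 0.60493365 -0.41914078]
 [ 0.45727575 -0.39639754]] 0.2657592726080124 -8.278924842355465
centre [ 0.52008914 -0.27303273] strip [ 0.50575431 -0.37503034] tcp [ 0.48099761 -0.37155101]
centre [ 0.52016151 -0.27252672] strip [ 0.50533031 -0.37445334] tcp [ 0.48059084 -0.37085354]
plate mid along row [ 0.52709321 -0.27272858  0.018     ] [[ 0.53663608 -0.20417821  0.018     ]
 [ 0.51755035 -0.34127895  0.018     ]]
tip [[ 0.59190847 -0.38277273  0.123     ]] hand [[ 0.50761667 -0.37105864  0.126     ]]
fork [ 0.53833558 -0.17125746  0.008     ] -9.640527915047018
```

jog_arm --plan "0 0.2 1 0 -1; 0 0.3 3 0 -1; 0 0.3 5.5 0 -1; 0 0.3 8 0 -1; 0 0.3 9.6 0 -1; 0 0.3 10.6 0 -1; 0 0.3 11.2 0 -1; 0 0.3 11.5 0 -1; 0 0.3 11.5 0 -1; 0 0.3 11.5 0 -1"

```text
time: 6.8
tool_pos: [0.4844, -0.3718, 0.089]
orientation: [0.998, -0.07, 0.001, 0.0]
ft_force: [0.4, 0.6, -0.5]
gripper_width: 0.0149
gripper_force: 15.0
```

jog_arm --plan "0 0 0.1 0 -1; 0 0 0.15 0 -1; 0 0 0.15 0 -1; 0 0 0.15 0 -0.6; 0 0 0.15 0 -0.45; 0 0 0.15 0 -0.4; 0 0 0.15 0 -0.4; 0 0 0.15 0 -0.4; 0 0 -0.5 0 -0.4; 0 0 -2 0 -0.4; 0 0 -5 0 -0.4; 0 0 -9 0 0; 0 0 -13 0 0.5; 0 0 -15 0 1; 0 0 -15 0 1; 0 0 -15 0 1"

```text
time: 8.4
tool_pos: [0.4837, -0.3712, 0.2381]
orientation: [0.998, -0.069, -0.0, -0.0]
ft_force: [-0.3, 0.4, 0.1]
gripper_width: 0.0647
gripper_force: 0.0
```

```bash
python3 - <<'E'
from h import *
s=status.get_state();print(s['time'],s['tool_pos'],s['ft_force'])
c=cam('wrist');t=cam('top')
cv2.imwrite('pics/w3.png',np.vstack([cv2.resize(c['image'][:260],(640,260)),cv2.resize(t['image'][140:270,180:500],(640,260))])[...,::-1])
E
```

```text
8.4 [ 0.48373009 -0.37123458  0.23810315] [-0.34848767  0.42360077  0.06982318]
```

View pics/w3.png

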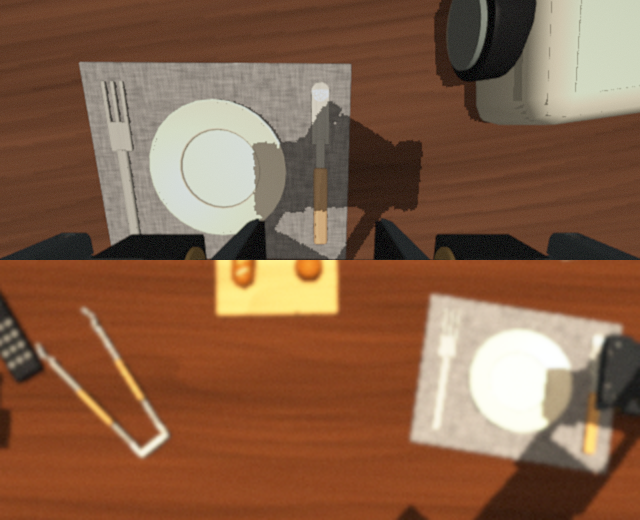

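Spreader lies flat on the strip, tip (320,83) and handle end (320,243), level with the fork. Next I go above the tongs.

jog_arm --plan "-0.2 -1.5 -1 0 1; -0.6 -4.5 -2 -3 1; -1 -8.5 -3 -6 1; -1.6 -13 -4 -10 1; -2.1 -17.5 -4 -14 1; -2.7 -22 -4 -18 1; -3.2 -26.5 -4 -22 1; -3.8 -31 -4 -26 1; -4.3 -35.5 -4 -30 1; -4.9 -40 -4 -34 1; -5.4 -44.5 -4 -38 1; -6 -49 -4 -41 1; -6.5 -53.5 -4 -44 1; -7 -57.5 -4 -47 1; -7.5 -61 -4 -49 1; -7.7 -63.5 -4 -49 1; -7.9 -64.7 -4 -49 1; -7.9 -64.7 -4 -49 1; -7.9 -64.7 -4 -49 1; -7.9 -64.7 -4 -49 1"

```text
time: 10.5
tool_pos: [0.4953, 0.279, 0.2782]
orientation: [0.937, 0.35, -0.0, 0.0]
ft_force: [0.2, -0.7, 0.8]
gripper_width: 0.0911
gripper_force: 0.0
```

```bash
python3 - <<'E'
from h import *
s=status.get_state();print(s['time'],s['tool_pos'],R.from_quat(s['orientation']).as_matrix()[:,0])
c=cam('wrist');save(c,'w4.png')
E
```

```text
10.5 [0.49534674 0.27898633 0.27824382] [ 0.75522413  0.65546616 -0.00079222]
```

View pics/w4.png

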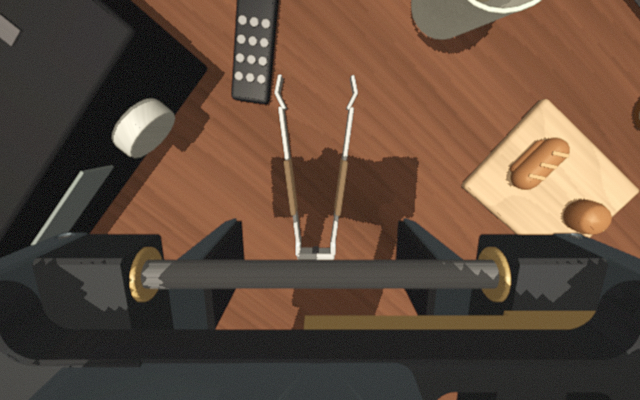

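Tongs: bow at (299-334,257), grips (287-297,158-215) and (348-336,158-215), tips (280,76) and (353,76). The remote is close to the left tip.

```bash
python3 - <<'E'
from h import *
c=load('wrist');s=status.get_state();T=R.from_quat(s['orientation']).as_matrix();p=s['tool_pos']
def tl(uv,z): return ((ray(c,uv,z)-p)@T)[:,:2]*1000
print('tips',tl([(280,76),(353,76)],.022),'mid',tl([(316.5,76)],.022))
print('grips far',tl([(287,158),(348,158)],.032),'near',tl([(297,215),(336,215)],.032))
print('bow',tl([(300,258),(334,257)],.022))
print('roll',ray(c,[(587,216)],.033),'long',ray(c,[(540,163)],.03),'board',ray(c,[(546,100),(464,184),(637,190)],.014))
E
```

```text
tips [[119.32970159 -42.98821623]
 [119.31891471  34.47089354]] mid [[119.32430805  -4.2579211 ]]
grips far [[ 33.84992267 -36.81881316]
 [ 33.84344639  30.25127741]] near [[-31.51462255 -27.04420641]
 [-31.51747147  17.92949048]]
bow [[-89.782091   -25.15648373]
 [-88.44997725  16.74152431]]
roll [[0.67189038 0.02594908 0.033     ]] long [[0.67638795 0.11313657 0.03      ]] board [[ 0.73113169  0.15321355  0.014     ]
 [ 0.60777113  0.1514281   0.014     ]
 [ 0.73762746 -0.00935599  0.014     ]]
```

jog_arm --plan "0 -0.2 1.5 0 1; 0.1 -0.4 4 0 1; 0.1 -0.4 7.5 0 1; 0.1 -0.4 11 0 1; 0.1 -0.4 14 0 1; 0.1 -0.4 16.5 0 1; 0.1 -0.4 18.2 0 1; 0.1 -0.4 19.2 0 1; 0.1 -0.4 19.7 0 1; 0.1 -0.4 19.7 0 1; 0.1 -0.4 19.7 0 0.8; 0.1 -0.4 19.7 0 0.6; 0.1 -0.4 19.7 0 0.45; 0.1 -0.4 19.7 0 0.35; 0.1 -0.4 19.7 0 0.25; 0.1 -0.4 19.7 0 0.25; 0.1 -0.4 19.7 0 0.25; 0.1 -0.4 19.7 0 0.25" --newtons 20

```text
time: 12.35
tool_pos: [0.4941, 0.2842, 0.0819]
orientation: [0.937, 0.35, 0.001, -0.0]
ft_force: [0.9, -0.1, 6.2]
gripper_width: 0.0572
gripper_force: 7.7
```

jog_arm --plan "0 0 -0.5 0 0.25; 0 0 -1.5 0 0.25; 0 0 -3 0 0.25; 0 0 -5 0 0.25; 0 0 -7.5 0 0.25; 0 0 -10 0 0.25; -0.3 0.6 -12 1 0.25; -1 2 -14 3 0.25; -2 4 -15 7 0.25; -3.2 6.8 -15 12 0.25; -4.5 9.6 -15 17 0.25; -5.8 12.4 -15 22 0.25; -7.2 15.2 -15 27 0.25; -8.5 18 -15 32 0.25; -9.7 20.5 -15 36 0.25; -10.7 22.5 -15 39 0.25; -11.3 23.8 -15 41 0.25; -11.5 24.4 -15 41 0.25; -11.5 24.4 -15 41 0.25; -11.5 24.4 -15 41 0.25"

```text
time: 14.35
tool_pos: [0.5668, 0.0251, 0.2312]
orientation: [1.0, 0.001, -0.0, -0.0]
ft_force: [-0.3, 0.7, -1.4]
gripper_width: 0.0572
gripper_force: 5.9
```

```bash
python3 - <<'E'
from h import *
s=status.get_state();print(s['time'],s['tool_pos'],R.from_quat(s['orientation']).as_matrix()[:,0],s['gripper_width'],s['gripper_force'])
c=cam('wrist');save(c,'w5.png')
E
```

```text
14.35 [0.56682631 0.02507968 0.23122604] [ 9.99998909e-01  1.43072394e-03 -3.68485208e-04] 0.05722796814156691 5.897208374190086
```

View pics/w5.png

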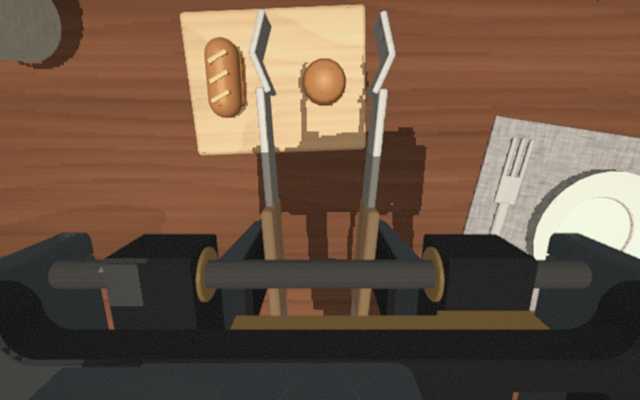

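Tongs are held level: cups' vertices at (252,47) and (394,47), round roll at (324,81), long roll at (224,77).

```bash
python3 - <<'E'
from h import *
c=load('wrist');s=status.get_state();T=R.from_quat(s['orientation']).as_matrix();p=s['tool_pos']
def tl(uv,z): return ((ray(c,uv,z)-p)@T)[:,:2]*1000
zt=p[2]-.0819+.022
print('cup vert',tl([(252,47),(394,47)],zt),'near',tl([(270,93),(375,93)],zt),'far',tl([(262,11),(383,13)],zt))
h=cv2.cvtColor(c['image'],cv2.COLOR_RGB2HSV);m=((h[...,1]>130)&(h[...,2]>60)&(h[...,0]<16)).astype(np.uint8)
m[:, :290]=0;m[:,355:]=0;m[:50]=0;m[115:]=0
q=max(cv2.findContours(m,0,2)[0],key=cv2.contourArea);(u,v),r=cv2.minEnclosingCircle(q)
print(u,v,r,'roll',tl([(u,v),(324,81)],.032),ray(c,[(u,v)],.032))
E
```

```text
cup vert [[102.99205154 -30.24044852]
 [102.93546785  33.82672817]] near [[ 83.38505734 -22.92966059]
 [ 83.34605186  26.13292122]] far [[117.41055627 -25.03490571]
 [116.57890287  28.16560684]]
323.5 81.5 23.162569046020508 roll [[106.37132336   3.68625048]
 [106.78761274   4.13038082]] [[0.67308972 0.02182761 0.032     ]]
```

jog_arm --plan "0.1 0.1 1 0 0.25; 0.3 0.2 2.5 0 0.25; 0.3 0.2 4.5 0 0.25; 0.3 0.2 6.5 0 0.25; 0.3 0.2 8.3 0 0.25; 0.3 0.2 9.8 0 0.25; 0.3 0.2 11 0 0.25; 0.3 0.2 12 0 0.25; 0.3 0.2 12.7 0 0.25; 0.3 0.2 13.1 0 0.25; 0.3 0.2 13.2 0 0.25; 0.3 0.2 13.2 0 0.25; 0.3 0.2 13.2 0 0.25"

```text
time: 15.7
tool_pos: [0.5704, 0.0223, 0.0997]
orientation: [1.0, 0.0, 0.001, 0.0]
ft_force: [0.1, -0.5, -1.2]
gripper_width: 0.0571
gripper_force: 5.9
```

```bash
python3 - <<'E'
from h import *
s=status.get_state();print(s['time'],s['tool_pos'],s['ft_force'],s['gripper_width'],s['gripper_force'])
c=cam('wrist');save(c,'w6.png')
E
```

```text
15.7 [0.57039083 0.02232817 0.09974022] [ 0.11335965 -0.53013589 -1.16361952] 0.05709666972317443 5.897174007022841
```

View pics/w6.png

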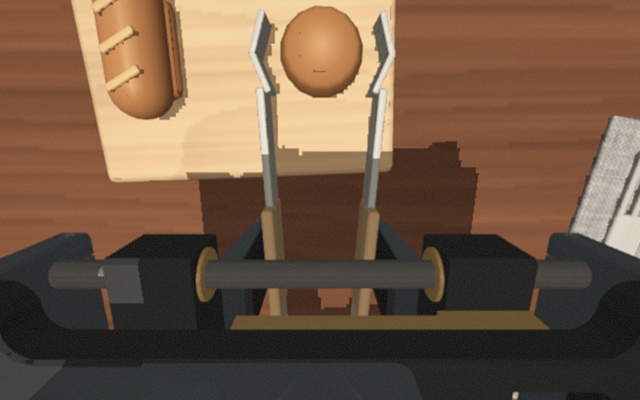

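The roll (321,51) sits centred between the cups (252..394, vertex row 48), so I can close.

jog_arm --plan "0 0 0 0 0.2; 0 0 0 0 0.15; 0 0 0 0 0.1; 0 0 0 0 0.05; 0 0 0 0 0; 0 0 0 0 -0.1; 0 0 0 0 -0.3; 0 0 0 0 -0.5; 0 0 0 0 -0.5; 0 0 0 0 -0.5; 0 0 0 0 -0.5" --newtons 22

```text
time: 16.85
tool_pos: [0.57, 0.0224, 0.0992]
orientation: [1.0, 0.0, -0.0, 0.0]
ft_force: [-0.3, -0.5, -0.0]
gripper_width: 0.0476
gripper_force: 21.9
```

jog_arm --plan "0 0 -0.4 0 -0.5; 0 0 -1.2 0 -0.5; 0 0 -2.5 0 -0.5; 0 0 -4.5 0 -0.5; 0 0 -7 0 -0.5; 0 0 -9.5 0 -0.5; -0.4 0.8 -12 0 -0.5; -1.2 2.3 -14 0 -0.5; -2.3 4.5 -15 0 -0.5; -3.6 7.2 -15.5 0 -0.5; -5.1 10.1 -15.5 0 -0.5; -6.6 13 -15.5 0 -0.5; -8.1 16 -15.5 0 -0.5; -9.6 19 -15.5 0 -0.5; -11.1 22 -15.5 0 -0.5; -12.5 24.6 -15.5 0 -0.5; -13.6 26.8 -15.5 0 -0.5; -14.4 28.3 -15.5 0 -0.5; -14.8 29.1 -15.5 0 -0.5; -14.9 29.3 -15.5 0 -0.5"

```text
time: 18.85
tool_pos: [0.4209, -0.2713, 0.255]
orientation: [1.0, -0.0, 0.001, 0.0]
ft_force: [0.6, -0.4, -0.6]
gripper_width: 0.0477
gripper_force: 21.9
```

jog_arm --plan "0 0 0 0 -0.5; 0 0 0 0 -0.5; 0 0 0 0 -0.5; 0 0 0 0 -0.5; 0 0 0 0 -0.5; 0 0 0 0 -0.5"

```text
time: 19.45
tool_pos: [0.4213, -0.2705, 0.2542]
orientation: [1.0, 0.0, 0.0, 0.0]
ft_force: [-0.9, -0.2, -0.4]
gripper_width: 0.0478
gripper_force: 21.9
```

```bash
python3 - <<'E'
from h import *
s=status.get_state();print(s['time'],s['tool_pos'],s['ft_force'],s['gripper_width'],s['gripper_force'])
c=cam('wrist');t=cam('scene');t2=cam('top')
h=cv2.cvtColor(c['image'],cv2.COLOR_RGB2HSV);m=((h[...,1]>130)&(h[...,2]>60)&(h[...,0]<16)).astype(np.uint8);m[:,:255]=0;m[:,390:]=0;m[105:]=0
q=max(cv2.findContours(m,0,2)[0],key=cv2.contourArea);(u,v),r=cv2.minEnclosingCircle(q);print(u,v,r,ray(c,[(u,v)],s['tool_pos'][2]-.0819+.013))
a=cv2.resize(c['image'][:260],(420,170));b=t['image'][100:400,100:420];d=t2['image'][70:370,170:500]
cv2.imwrite('pics/w7.png',np.vstack([np.hstack([b,d]),np.pad(a,((0,0),(0,230),(0,0)))])[...,::-1])
E
```

```text
19.45 [ 0.42132793 -0.27052658  0.25423864] [-0.90812576 -0.19212632 -0.41525666] 0.047763529018354824 21.94660574197769
320.5 50.0 45.46712112426758 [[ 0.52496769 -0.27093871  0.18533864]]
```

View pics/w7.png

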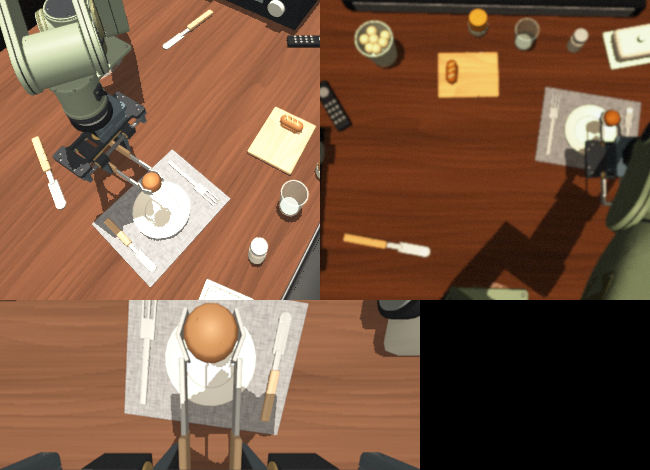

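The wrist inset shows the roll held between the cups over the plate, with the spreader to the right. I'll check the spreader's pose numerically before handing in.

```bash
python3 - <<'E'
from h import *
c=load('wrist');k=640/420
def Y(a,b,z,n):
    P=ray(c,[(a[0]*k,(a[1]-300)*k),(b[0]*k,(b[1]-300)*k)],z);d=P[1]-P[0];print(n,P.mean(0).round(4),np.linalg.norm(d).round(3),np.degrees(np.arctan2(d[1],d[0])).round(1))
Y((268,420),(285,313),.009,'spreader');Y((275,433),(307,304),.004,'mat right edge');Y((125,412),(127,303),.004,'mat left');Y((145,402),(149,300),.008,'fork')
# handle axis by mask fit
im=c['image'];h=cv2.cvtColor(im,cv2.COLOR_RGB2HSV)
D=c['depth'];v,u=np.mgrid[:400,:640];X=ray(c,np.c_[u.ravel(),v.ravel()],0.0)
P=c['eye']+(X-c['eye'])*(D.ravel()/(((c['eye']-X)@c['R'])[:,2]))[:,None]
r=np.radians(-8.1);m=(P[:,:2]-[.524,-.2715])@np.array([[np.cos(r),-np.sin(r)],[np.sin(r),np.cos(r)]])
hh=P[:,2]
sel=(D.ravel()>0)&(hh>.0085)&(hh<.03)&(m[:,1]<-.078)&(m[:,1]>-.13)&(abs(m[:,0])<.1)
q=m[sel]*1000;print(sel.sum(),q.min(0),q.max(0),q.mean(0));
if sel.sum()>20: print('line deg',np.degrees(np.polyfit(q[:,0],q[:,1],1)[0]))
E
```

```text
spreader [ 0.509  -0.3766  0.009 ] 0.164 -4.8
mat right edge [ 0.5038 -0.4012  0.004 ] 0.203 -9.0
mat left [ 0.5229 -0.1355  0.004 ] 0.166 -7.0
fork [ 0.5329 -0.1712  0.008 ] 0.151 -6.8
1160 [ -85.33158748 -112.34083952] [ 28.54663368 -96.67461238] [ -40.24674782 -103.87491813]
line deg -0.09964219064318601
```

```bash
python3 -c "
from bench import hand_in
print(hand_in())"
```

```text
the job is handed in; nothing more can be done
None
```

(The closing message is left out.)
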